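# Ink the rubber stamp and hold its face up to the inspection camera

### The job

Take the wooden rubber stamp by its handle, press it firmly and flat onto the middle of the open ink pad, its long side along the pad's long side, then lift it and show its face to the small desk camera: face centred 12 cm in front of the lens, square to the line of sight, long side parallel to the camera's tilt axle (either way round). Finish while holding it there, still and in the air; do not touch the camera, and leave the staple box, glue stick and tape dispenser where they are.

Things in the scene. Friction and masses are not known exactly. Their poses are not given: they have to be found in the camera images.
- stamp: wooden rubber stamp, standing upright on its face at the start, about 60 g. Foot: a block 28 mm (own x) by 58 mm (own y) by 16 mm high, the rubber face being its whole underside; above it, on the centre line, a turned round handle up to 24 mm thick from 16 to 73 mm above the face. Origin: centre of the face; own z points from the face up the handle. Grip it across the handle some 45 to 55 mm above the face. The only stamp within reach
- ink_pad: dark tin ink pad fixed to the table, 66 mm (own x) by 98 mm (own y). Origin: centre of its underside, on the table; z up. The hard flat pad surface is 10 mm above the origin and reaches from x = -30 to +32 mm and y = -48 to +48 mm. Its lid stands open on a hinge along the +x edge (at x = 33 mm), leaning back, its upper edge about 75 mm above the table; it swings freely and needs no attention
- camera_head: black head (44 x 66 x 32 mm) of the desk inspection camera, in a yoke on a stiff tilt axle; axle knobs reach 47 mm either side. Origin: on the axle, 78 mm above the table; own y runs along the axle (level); own z is the line of sight, out through the round silver lens, whose front is 31 mm from the origin. It looks up and back towards the robot, 0.4 to 0.7 rad from vertical.
- view_point (a point): point on the line of sight 120 mm in front of the lens (151 mm from the head's origin along its z), where the centre of the stamp's face belongs; its axes are those of the camera head
- camera: stand of the same camera, fixed to the table: round dark foot 84 mm in diameter and 13 mm high, thin stem and aluminium yoke 78 mm wide (own y) that carries the head; 87 mm high. Origin: centre of the foot's underside, straight below the head's origin
- staple_box: loose light cardboard box of staples, 41 x 74 x 27 mm, bystander; origin at the centre of its underside
- glue_stick: loose glue stick lying on its side, 28 mm thick, 95 mm long along its own y, bystander; origin at the centre of its underside
- tape_dispenser: loose heavy desk tape dispenser, 36 x 167 x 78 mm, long along its own y, bystander; origin at the centre of its underside
There are look-alikes about, which are no part of the job. There is more than one size of the camera; the one meant has the size given above.

How it is judged:
By the outcome, as a careful person would: the job done as asked, in the order asked, and still so for the second after the job is handed in, while the arm keeps its last pose, push and grip.
It also fails if it takes over 51 s, if anything falls off the work surface, if the arm or the gripper's body presses on something with over 40 N, if the wrist force passes 120 N, or if a joint passes its speed limit or range.

### The arm

A 6-joint arm with a two-finger parallel gripper is mounted at the origin on a cart in front of the work surface, level with it; the furniture and walls round the work are solid. World frame = base frame: x ahead of the robot, y to its left, z up, the work surface at z = 0. Lengths are in m, angles in rad, forces in N, time in s.
With the tool pointing down it reaches from about 0.375 to 0.825 m from the base axis. Payload 5.5 kg.
Tool frame: the origin (TCP) lies midway between the tips of the shut fingers; the grasp point (between the pads) lies 19 mm behind it; z points along the fingers, y is the line along which they close (so a half turn about z gives the same grasp; the last joint's range is limited). The gripper opens to 85 mm and grips with 20 to 120 N. Pads are 22 mm wide; open, the fingers measure 114 mm over their backs; the gripper's body (76 mm by 85 mm) begins 54 mm behind the grasp point. The pads swing forward as they close: fully open they stand 13 mm farther back than shut.
Start: joints at [1.323, 0.314, -0.047, 1.21, 0, 1.571], TCP at [0.147, 0.582, 0.231] pointing down, gripper open.
Joint ranges: [-2.67, 2.67], [-0.69, 1.73], [-1.03, 1.25], [-2.08, 2.16], [-1.42, 1.45], [-3.14, 3.14]. Speed limits (rad/s): [2.39, 2.39, 3.01, 3.14, 3.14, 3.14].

### API

Orientations are given as a unit quaternion [w, x, y, z].
In Python, from bench import observe, read_camera, calibration, close_job gives the robot as it stands.
- The arm moves only by the tool move_arm, never from a script. Its argument "plan" is a list of rows, each an object of numbers: "tx", "ty", "tz": the shift along the world's x, y, z as a fraction of full scale; "ax", "ay", "az": the turn, a rotation vector about the world's x, y, z as a fraction of full scale. A call has 1 to 8 rows; each row is the pose to reach, as a shift and turn from the pose commanded when the call began; what a row does not reach only later rows make up. Full scale, the value 1, is 10 cm for a shift and 30 degrees for a turn. A row lasts 1/10 s, in which the tool goes at most 50 mm and 8.59 degrees, less where a joint would pass 70% of its speed; a pose out of reach is approached as far as the arm can. A call with a number of a shift or a turn outside -1 to 1 is refused whole. A call with a gripper value outside its range is refused whole. "gripper" is the opening, from 0 (shut) to 1 (fully open), set as the call begins (left out, the last holds). The fingers move at their own pace and stop on an object; "grip_force" is the grip in N (left out, the last holds). Time passes only in rows, so rows that repeat a pose let the fingers close. It gives the time, the measured TCP pose, the force, the opening and the grip force at its end, in the units of the state.
- observe(): the state, without advancing time (a new reading comes with each control period).
- read_camera(name): name is "scene" or "top" or "wrist"; returns the picture (384x512x3 uint8, red, green, blue); there is no depth.
- calibration(name): a dict with "camera_matrix" (3x3 intrinsics, pixels), "k1" (the pictures are not rectified: a ray, as slopes to the right and down, at radius r is drawn at 1 + k1 r^2 times it, then the intrinsics apply), "origin" and "rotation" of the camera in the world; the wrist camera has in their place "hand_eye" (4x4, takes a point from camera to tool coordinates, whose origin is the TCP and whose axes are the flange's). Camera axes: x right, y down, z forward; pixel columns grow to the right and rows downward; lengths in m; the calibration is good to about 2 mm. A picture is of the moment at which its call begins: read the wrist's pose just before it. calibration takes no time and is no camera call.
- close_job(): hands the job in; it is judged then, once.
The state is a dict: "time": time; "joint_pos": joint angles; "qvel": joint speeds; "joint_efforts": joint torques, N m; "ee_pos": TCP position; "ee_rot": TCP orientation; "wrist_force": force on the tool from outside, world axes, zero at the start; "ft_torque": the same for the moment, N m; "gripper_width": finger opening in m; "finger_force": force on a finger pad.
Only numpy, scipy, OpenCV 4.12 (cv2) and the standard library are available. Lean on these libraries where they do the work, as an engineer would, in place of code of your own. Each camera call takes 0.05 s, during which the arm holds its last target. There are 200 camera calls.

## Working session

There is one attempt and no reset: what is moved stays moved. The work goes in short steps, Python scripts to look and compute and a tool call to move; the robot and the scene stay as the last step left them, time stands still between calls to the robot, and variables do not carry over. Pictures are saved under pics/ and viewed, at most 10 in all, crops included, and the job is handed in when it is done.

Besides the shell and the picture viewer there is one more tool, called after "Call:" as name(argument=value, ...), one argument or row to a line, values as JSON. move_arm: Moves the arm, as the interface text tells. Its arguments: {"type":"object","properties":{"plan":{"type":"array","items":{"type":"object","properties":{"tx":{"type":"number","minimum":-1,"maximum":1},"ty":{"type":"number","minimum":-1,"maximum":1},"tz":{"type":"number","minimum":-1,"maximum":1},"ax":{"type":"number","minimum":-1,"maximum":1},"ay":{"type":"number","minimum":-1,"maximum":1},"az":{"type":"number","minimum":-1,"maximum":1}}}},"gripper":{"type":"number"},"grip_force":{"type":"number"}},"required":["plan"]}

```bash
mkdir -p pics
python3 - <<'E'
from bench import *
import cv2,numpy as np
np.set_printoptions(precision=4,suppress=True)
s=observe();print(s['time'],s['ee_pos'],s['ee_rot'],s['joint_pos'])
for n in("scene","top","wrist"):
    im=read_camera(n);cv2.imwrite(f"pics/{n}0.png",im[:,:,::-1]);print(n,calibration(n))
E
ls
```

```text
0.0 [0.147  0.5811 0.2304] [-0.0001  0.1236  0.9923 -0.0008] [ 1.323   0.3142 -0.0481  1.2102  0.      1.5708]
scene {'camera_matrix': array([[352.3307,   0.    , 258.752 ],
       [  0.    , 352.3307, 191.6606],
       [  0.    ,   0.    ,   1.    ]]), 'k1': -0.11087201574989103, 'origin': array([ 0.0599, -0.6681,  0.7885]), 'rotation': array([-0.4011,  0.8467, -0.3139,  0.1542])}
top {'camera_matrix': array([[469.5032,   0.    , 260.0919],
       [  0.    , 469.5032, 189.1847],
       [  0.    ,   0.    ,   1.    ]]), 'k1': -0.15663571506161575, 'origin': array([0.1999, 0.0752, 1.3958]), 'rotation': array([ 0.0837, -0.5386,  0.827 , -0.1377])}
wrist {'camera_matrix': array([[308.4805,   0.    , 252.4625],
       [  0.    , 308.4805, 189.9492],
       [  0.    ,   0.    ,   1.    ]]), 'k1': -0.05225745646623483, 'hand_eye': array([[ 0.0001, -0.9508, -0.3099,  0.0786],
       [ 1.    , -0.0001,  0.0007, -0.0001],
       [-0.0007, -0.3099,  0.9508, -0.1421],
       [ 0.    ,  0.    ,  0.    ,  1.    ]])}
pics
```

View pics/scene0.png

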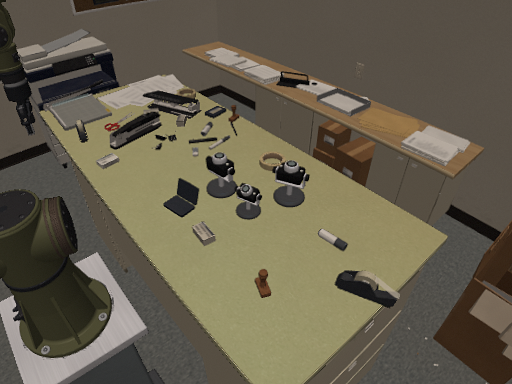

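View pics/top0.png

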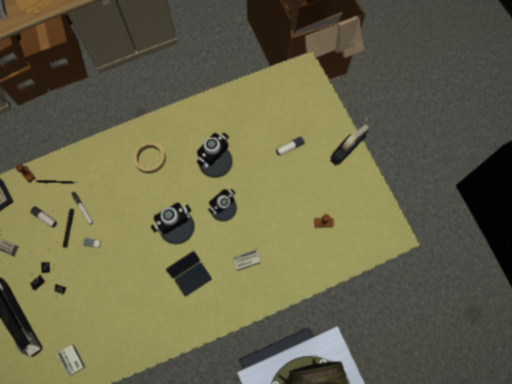

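The scene view shows the stamp near (263,283), the open pad near (182,198), and three cameras at (221,175), (248,200) and (290,185). In the top view the stamp is at (324,222), the pad at (190,273), and the camera feet at about (178,230), (223,207) and (215,162). Next I'll measure these.

```bash
cat > h.py <<'E'
from bench import *
import cv2,numpy as np
from scipy.spatial.transform import Rotation as R
np.set_printoptions(precision=4,suppress=True)
def Rq(q): return R.from_quat([q[1],q[2],q[3],q[0]])
def pose(name,s=None):
    c=calibration(name)
    if name!="wrist": return c,Rq(c['rotation']).as_matrix(),np.array(c['origin'])
    s=s or observe();T=np.eye(4);T[:3,:3]=Rq(s['ee_rot']).as_matrix();T[:3,3]=s['ee_pos']
    M=T@c['hand_eye'];return c,M[:3,:3],M[:3,3]
def ray(P,px):
    c,r,o=P
    u=cv2.undistortPoints(np.array(px,float).reshape(-1,1,2),c['camera_matrix'],np.array([c['k1'],0,0,0.]))[:,0]
    return o,np.c_[u,np.ones(len(u))]@r.T
def plane(P,px,z):
    o,d=ray(P,px);return o+d*((z-o[2])/d[:,2:])
def proj(P,X):
    c,r,o=P;X=np.atleast_2d(X)
    return cv2.projectPoints(((X-o)@r).reshape(-1,1,3),np.zeros(3),np.zeros(3),c['camera_matrix'],np.array([c['k1'],0,0,0.]))[0][:,0]
def tri(Ps,pxs):
    A=0;b=0
    for P,p in zip(Ps,pxs):
        o,d=ray(P,[p]);d=d[0]/np.linalg.norm(d);M=np.eye(3)-np.outer(d,d);A=A+M;b=b+M@o
    return np.linalg.solve(A,b)
E
python3 - <<'E'
from h import *
T=pose("top");S=pose("scene")
im=cv2.imread("pics/top0.png");g=cv2.cvtColor(im,cv2.COLOR_BGR2HSV)
m=((g[...,2]<75)).astype(np.uint8)
n,l,st,c=cv2.connectedComponentsWithStats(m)
for i in range(1,n):
    x,y,w,h,a=st[i]
    if a>60 and 130<x<380 and 120<y<300:
        pts=np.argwhere(l==i)[:,::-1];W=plane(T,pts,0.01)
        r=cv2.minAreaRect((W[:,:2]*1000).astype(np.float32));print(st[i],r)
print("stamp",plane(T,[[324,222]],.04),"approx feet",plane(T,[[178,230],[223,207],[215,162]],0.013))
a=cv2.resize(im[130:300,140:350],None,fx=3.8,fy=3.8,interpolation=cv2.INTER_CUBIC)[:600]
cv2.imwrite("pics/topc.png",a)
sc=cv2.imread("pics/scene0.png")
cv2.imwrite("pics/scc.png",cv2.resize(sc[145:305,155:315],None,fx=3.7,fy=3.7,interpolation=cv2.INTER_CUBIC))
E
```

```text
[331 130  38  35 370] ((643.21044921875, -452.2702941894531), (45.5810661315918, 170.4222869873047), 19.07968521118164)
[197 138  35  39 799] ((769.6986694335938, -35.678131103515625), (118.16131591796875, 112.8005142211914), 0.04095521196722984)
[209 190  27  31 435] ((614.5458374023438, 1.3819999694824219), (85.99385070800781, 84.86491394042969), 15.261761665344238)
[154 203  40  41 825] ((619.8656616210938, 157.29957580566406), (118.15728759765625, 103.20745849609375), 8.043712615966797)
[ 167  252   44   44 1076] ((464.62213134765625, 174.65908813476562), (101.20000457763672, 98.45712280273438), 10.613175392150879)
stamp [[ 0.4386 -0.2546  0.04  ]] approx feet [[ 0.5994  0.1552  0.013 ]
 [ 0.6116  0.002   0.013 ]
 [ 0.7591 -0.0316  0.013 ]]
```

View pics/topc.png

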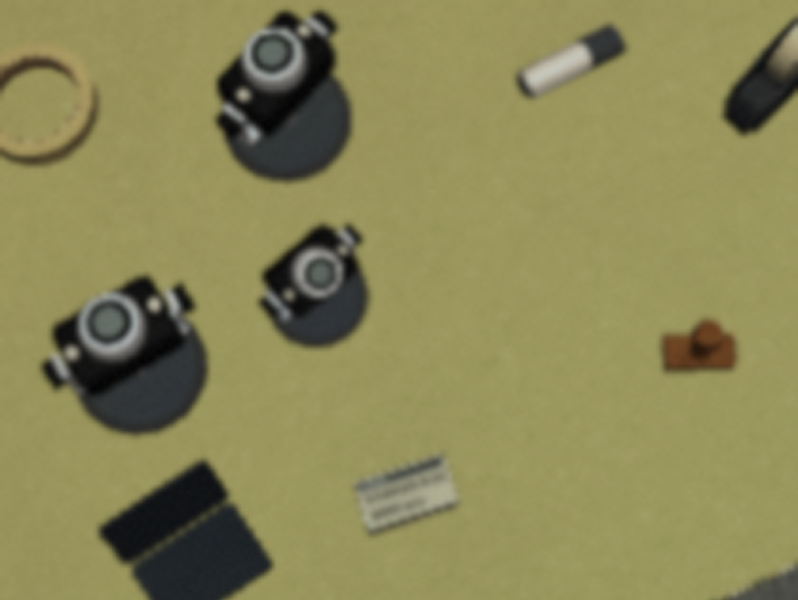

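View pics/scc.png

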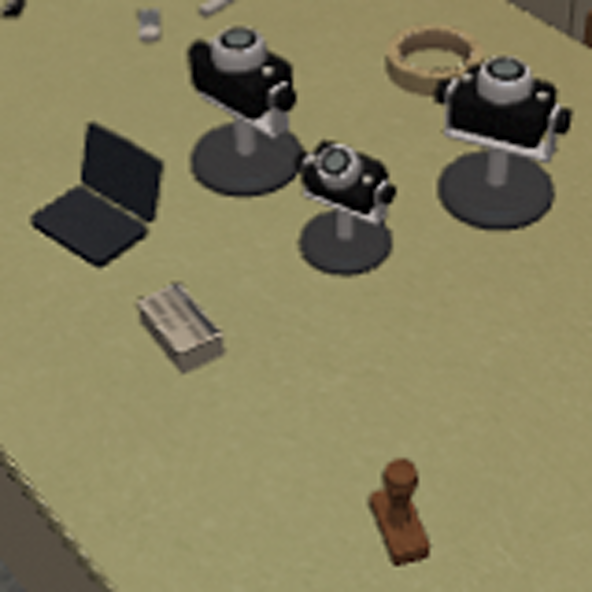

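The three cameras' feet measure about 82 mm (middle one) and about 105 mm (the other two), so the middle one at (0.612, 0.00) is meant. The stamp is near (0.44,-0.255) with its long side roughly along image-horizontal, and the pad is near (0.465,0.175) with its lid on the far-left side. I'll move above the pad/camera area first and take one close look on the way.

Call:
move_arm(
  plan=[
    {"tx":0.3,"ty":-0.5},
    {"tx":0.6,"ty":-1.0},
    {"tx":0.6,"ty":-1.0},
  ],
  gripper=1,
)

```text
$.plan[0]: bad value
```

Call:
move_arm(
  plan=[
    {"tx":0.3,"ty":-0.5,"tz":0.1},
    {"tx":0.6,"ty":-1.0,"tz":0.2},
    {"tx":0.6,"ty":-1.0,"tz":0.2},
  ],
)

```text
$.plan[0]: bad value
```

Call:
move_arm(
  plan=[
    {"tx":0.3,"ty":-0.5,"tz":0.2},
    {"tx":0.6,"ty":-1.0,"tz":0.4},
    {"tx":0.6,"ty":-1.0,"tz":0.4},
  ],
)

```text
$.plan[0]: bad value
```

Call:
move_arm(
  plan=[
    {"tx":0.3,"ty":-0.5},
    {"tx":0.6,"ty":-1.0},
    {"tx":0.6,"ty":-1.0},
  ],
)

```text
$.plan[0]: bad value
```

Call:
move_arm(
  plan=[
    {"tx":0.3,"ty":-0.5},
    {"tx":0.5,"ty":-1.0},
    {"tx":0.5,"ty":-1.0},
    {"tx":0.5,"ty":-1.0},
  ],
)

```text
$.plan[0]: bad value
```

Call:
move_arm(
  plan=[
    {"tx":0.3,"ty":-0.5,"tz":0,"ax":0,"ay":0,"az":0},
    {"tx":0.6,"ty":-1,"tz":0,"ax":0,"ay":0,"az":0},
    {"tx":0.6,"ty":-1,"tz":0,"ax":0,"ay":0,"az":0},
  ],
  gripper=1,
)

```text
time: 0.45
ee_pos: [0.2082, 0.4781, 0.2309]
ee_rot: [0.0, 0.125, 0.992, -0.001]
wrist_force: [-0.7, -0.4, 0.8]
gripper_width: 0.0853
finger_force: 0.0
```

Call:
move_arm(
  plan=[
    {"tx":0.3,"ty":-0.5,"tz":0.1,"ax":0,"ay":0,"az":0},
    {"tx":0.6,"ty":-1,"tz":0.3,"ax":0,"ay":0,"az":0},
    {"tx":0.6,"ty":-1,"tz":0.3,"ax":0,"ay":0,"az":0},
  ],
)

```text
time: 0.75
ee_pos: [0.2684, 0.3793, 0.2624]
ee_rot: [0.0, 0.125, 0.992, 0.0]
wrist_force: [0.2, 0.7, -0.1]
gripper_width: 0.0854
finger_force: 0.0
```

Call:
move_arm(
  plan=[
    {"tx":0.3,"ty":-0.5,"tz":0.1,"ax":0,"ay":0,"az":0},
    {"tx":0.6,"ty":-1,"tz":0.3,"ax":0,"ay":0,"az":0},
    {"tx":0.6,"ty":-1,"tz":0.3,"ax":0,"ay":0,"az":0},
  ],
)

```text
time: 1.05
ee_pos: [0.3286, 0.2794, 0.2926]
ee_rot: [0.001, 0.125, 0.992, 0.0]
wrist_force: [-0.2, 0.4, -0.1]
gripper_width: 0.0853
finger_force: 0.0
```

Call:
move_arm(
  plan=[
    {"tx":0.3,"ty":-0.5,"tz":0,"ax":0,"ay":0,"az":0},
    {"tx":0.6,"ty":-1,"tz":0,"ax":0,"ay":0,"az":0},
    {"tx":0.6,"ty":-1,"tz":0,"ax":0,"ay":0,"az":0},
  ],
)

```text
time: 1.35
ee_pos: [0.3887, 0.1788, 0.2915]
ee_rot: [0.001, 0.125, 0.992, -0.0]
wrist_force: [-0.5, 0.0, 0.3]
gripper_width: 0.0853
finger_force: 0.0
```

Call:
move_arm(
  plan=[
    {"tx":0.3,"ty":-0.5,"tz":0,"ax":0,"ay":0,"az":0},
    {"tx":0.6,"ty":-1,"tz":0,"ax":0,"ay":0,"az":0},
    {"tx":0.6,"ty":-1,"tz":0,"ax":0,"ay":0,"az":0},
    {"tx":0.6,"ty":-1,"tz":0,"ax":0,"ay":0,"az":0},
    {"tx":0.6,"ty":-1,"tz":0,"ax":0,"ay":0,"az":0},
  ],
)

```text
time: 1.85
ee_pos: [0.447, 0.0818, 0.2911]
ee_rot: [-0.0, 0.124, 0.992, 0.0]
wrist_force: [-0.7, 0.9, -0.0]
gripper_width: 0.0855
finger_force: 0.0
```

Run:
```python
from h import *
import json
s=observe();print(s['time'],s['ee_pos'],s['ee_rot'],s['joint_pos'])
c,r,o=pose("wrist",s);np.savez("w1.npz",r=r,o=o)
im=read_camera("wrist")[:,:,::-1];cv2.imwrite("pics/w1.png",im)
cv2.imwrite("pics/w1b.png",cv2.resize(im,(800,600),interpolation=cv2.INTER_CUBIC))
```

```text
1.85 [0.447  0.0818 0.2911] [-0.0004  0.124   0.9923  0.0003] [ 0.1806  0.0197 -0.2628  1.2888  0.0007  0.4293]
```

View pics/w1b.png

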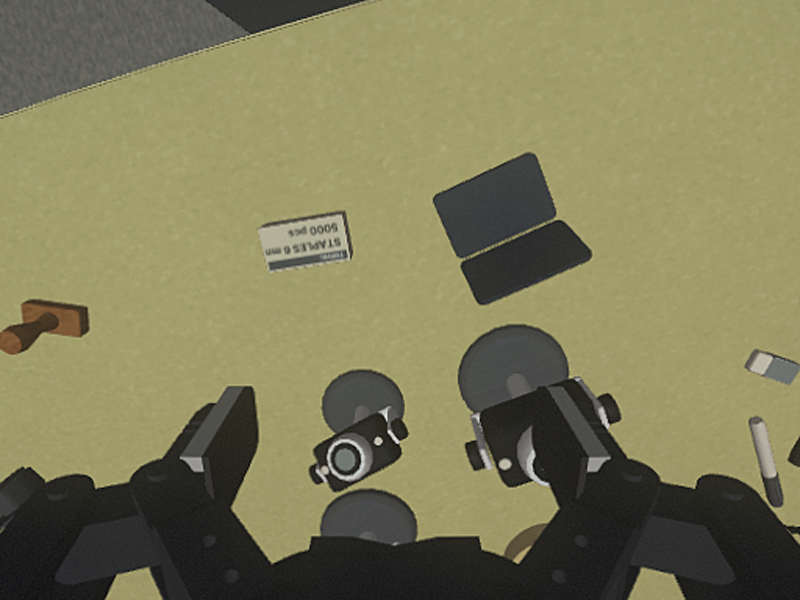

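The wrist view has everything I need (800x600 pixels):
- **Pad:** surface corners at (434,200), (531,154), (556,218), (464,257). The lid is beyond, on the far side from the robot.
- **Target camera:** lens at (347,461), knobs at (318,473) and (400,430), foot at (363,405).
- **Stamp:** foot at (55,317).

I'll take two close views of the camera head for its tilt.

Call:
move_arm(
  plan=[
    {"tx":0.4,"ty":-0.3,"tz":-0.3,"ax":0,"ay":0,"az":0},
    {"tx":0.8,"ty":-0.6,"tz":-0.7,"ax":0,"ay":0,"az":0},
    {"tx":0.8,"ty":-0.6,"tz":-0.7,"ax":0,"ay":0,"az":0},
    {"tx":0.8,"ty":-0.6,"tz":-0.7,"ax":0,"ay":0,"az":0},
    {"tx":0.8,"ty":-0.6,"tz":-0.7,"ax":0,"ay":0,"az":0},
  ],
)

```text
time: 2.4
ee_pos: [0.5264, 0.0229, 0.2213]
ee_rot: [-0.001, 0.123, 0.992, 0.0]
wrist_force: [-0.3, 0.1, 0.8]
gripper_width: 0.0857
finger_force: 0.0
```

Run:
```python
from h import *
s=observe();c,r,o=pose("wrist",s);np.savez("w2.npz",r=r,o=o)
print(s['time'],s['ee_pos'],abs(s['qvel']).max())
cv2.imwrite("pics/w2.png",read_camera("wrist")[:,:,::-1])
```

```text
2.4 [0.5264 0.0229 0.2213] 0.026735496197445387
```

Call:
move_arm(
  plan=[
    {"tx":0.4,"ty":0,"tz":0,"ax":0,"ay":0,"az":0},
    {"tx":0.8,"ty":0,"tz":0,"ax":0,"ay":0,"az":0},
    {"tx":1,"ty":0,"tz":0,"ax":0,"ay":0,"az":0},
    {"tx":1,"ty":0,"tz":0,"ax":0,"ay":0,"az":0},
    {"tx":1,"ty":0,"tz":0,"ax":0,"ay":0,"az":0},
  ],
)

```text
time: 2.95
ee_pos: [0.6266, 0.0228, 0.2222]
ee_rot: [0.0, 0.123, 0.992, 0.0]
wrist_force: [0.2, -1.0, -0.2]
gripper_width: 0.0853
finger_force: 0.0
```

Run:
```python
from h import *
s=observe();c,r,o=pose("wrist",s);np.savez("w3.npz",r=r,o=o)
print(s['time'],s['ee_pos'],abs(s['qvel']).max())
im=read_camera("wrist")[:,:,::-1];cv2.imwrite("pics/w3.png",im)
out=[]
for n in(2,3):
    z=np.load(f"w{n}.npz");P=(c,z['r'],z['o']);p=proj(P,[.60,0.005,.09])[0].astype(int);x0,y0=np.clip(p-[66,100],0,[380,184]);print(n,p,x0,y0)
    i=cv2.imread(f"pics/w{n}.png")[y0:y0+200,x0:x0+132];out.append(cv2.resize(i,None,fx=3,fy=3,interpolation=cv2.INTER_CUBIC))
cv2.imwrite("pics/w23.png",np.hstack(out))
```

```text
2.95 [0.6266 0.0228 0.2222] 0.02541810386199793
2 [252 252] 186 152
3 [225 155] 159 55
```

View pics/w23.png

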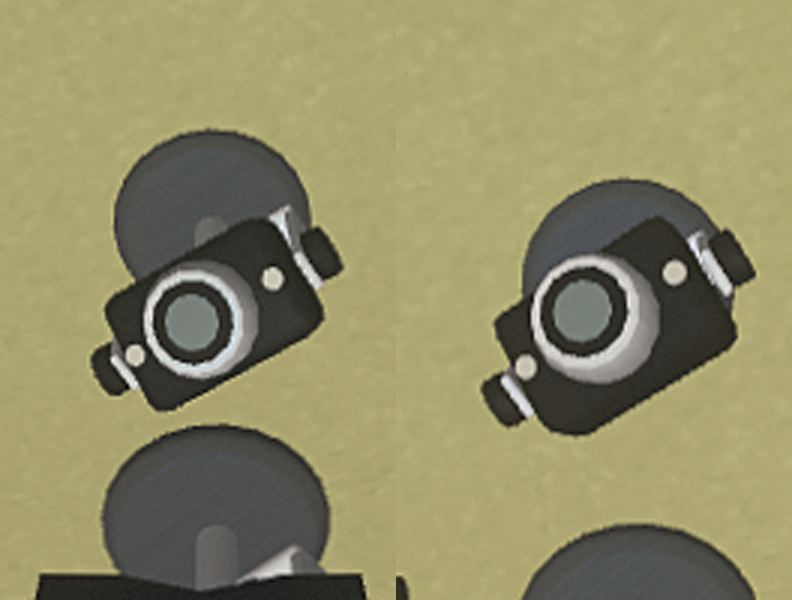

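The close views show the lens front at (192,322) left and (582,310) right. The knobs are at (115,368)/(321,252) left and (506,399)/(732,258) right. I'll triangulate these.

```bash
cat >> h.py <<'E'
def wp(n):
    z=np.load(f"w{n}.npz");return calibration("wrist"),z['r'],z['o']
E
python3 - <<'E'
from h import *
P2,P3=wp(2),wp(3);A=np.array([186,152]);B=np.array([159,55])
f=lambda a,b:tri([P2,P3],[A+np.array(a)/3-.33,B+np.array(b)/3-.33])
lens=f((192,322),(186,310));k1=f((115,368),(110,399));k2=f((321,252),(336,258))
s1=f((273,279),(279,273));s2=f((135,355),(129,367))
print("lens",lens,"k",k1,k2,np.linalg.norm(k2-k1),"mid",(k1+k2)/2,"screws",s1,s2)
tl=f((102,299),(98,322));tr=f((275,212),(270,211));print("tl,tr",tl,tr)
# foot edge: fit ellipse from mask, project visible outline at z .013
for n,P,off in((2,P2,A),(3,P3,B)):
    pts={2:[(212,129),(116,215),(309,200),(135,160),(285,150),(120,250)],3:[(229,179),(128,270),(310,215),(145,225),(180,191),(280,190)]}[n]
    W=plane(P,np.array(pts)/3+off-.33,.013)[:,:2]
    M=np.c_[2*W,np.ones(len(W))];q=np.linalg.lstsq(M,(W**2).sum(1),rcond=None)[0];print("foot",q[:2],np.sqrt(q[2]+q[:2]@q[:2]))
y=(k1-k2+ (tl-tr)*0)/1;y=y/np.linalg.norm(y)
for o in((k1+k2)/2,):
    z=lens-o;print("len",np.linalg.norm(z),"z.y",z@y/np.linalg.norm(z));z-=y*(z@y);z/=np.linalg.norm(z);print("z",z,"tilt",np.arccos(z[2]),"y",y)
# pad & stamp
P1=wp(1);im=cv2.imread("pics/w1.png");g=cv2.cvtColor(im,cv2.COLOR_BGR2HSV)
m=(g[...,2]<95).astype(np.uint8);print("pix gap",g[150:170:2,320].tolist())
m=cv2.erode(m,np.ones((3,3)));n,l,st,c=cv2.connectedComponentsWithStats(m)
for py in(120,170):
    i=l[py,317 if py<150 else 340];M=cv2.dilate((l==i).astype(np.uint8),np.ones((3,3)));pts=np.argwhere(M)[:,::-1]
    W=plane(P1,pts,.01)[:,:2]*1000;print(i,st[i],cv2.minAreaRect(W.astype(np.float32)))
print("pad corners",plane(P1,np.array([(434,200),(531,154),(556,218),(464,257)])*.64-.18,.01))
print("stamp",plane(P1,np.array([(55,317),(23,302),(88,308)])*.64-.18,.016))
E
```

```text
lens [0.5978 0.0023 0.1056] k [ 0.6251 -0.0336  0.0781] [0.5986 0.0476 0.0769] 0.08540517773975623 mid [0.6118 0.007  0.0775] screws [0.5962 0.03   0.0926] [ 0.613  -0.0215  0.0924]
tl,tr [ 0.601  -0.0319  0.0705] [0.5793 0.0335 0.079 ]
foot [0.6064 0.0086] 0.04092919602798937
foot [0.6097 0.0078] 0.03996149271041887
len 0.03178813624977695 z.y 0.01527584987581679
z [-0.4468 -0.1326  0.8848] tilt 0.48481808602830745 y [ 0.31   -0.9506  0.0141]
pix gap [[114, 21, 62], [105, 26, 60], [29, 61, 92], [28, 84, 127], [90, 23, 45], [45, 23, 45], [0, 0, 44], [90, 5, 48], [30, 6, 44], [60, 5, 48]]
57 [ 278   99   77   65 2883] ((444.8625793457031, 172.7981719970703), (62.48128128051758, 95.7396240234375), 10.693253517150879)
58 [ 296  142   82   52 2145] ((499.8897399902344, 191.47193908691406), (47.603599548339844, 113.05633544921875), 10.719515800476074)
pad corners [[0.4269 0.1225 0.01  ]
 [0.4091 0.2113 0.01  ]
 [0.4683 0.2238 0.01  ]
 [0.483  0.1374 0.01  ]]
stamp [[ 0.4424 -0.2491  0.016 ]
 [ 0.4208 -0.2732  0.016 ]
 [ 0.4421 -0.2132  0.016 ]]
```

The head origin is about (0.611,0.0075,0.078), with the axle at 108° and the tilt about 0.475 rad. The pad's middle is about (0.445,0.173) with its y axis at 100.7°. Now over to the stamp.

Call:
move_arm(
  plan=[
    {"tx":-0.3,"ty":-0.4,"tz":0,"ax":0,"ay":0,"az":0},
    {"tx":-0.7,"ty":-0.9,"tz":0,"ax":0,"ay":0,"az":0},
    {"tx":-0.7,"ty":-0.9,"tz":0,"ax":0,"ay":0,"az":0},
  ],
)

```text
time: 3.3
ee_pos: [0.5531, -0.0703, 0.222]
ee_rot: [-0.001, 0.125, 0.992, -0.001]
wrist_force: [-0.8, 0.3, 0.8]
gripper_width: 0.0855
finger_force: 0.0
```

Call:
move_arm(
  plan=[
    {"tx":-0.3,"ty":-0.4,"tz":0,"ax":0,"ay":0,"az":0},
    {"tx":-0.7,"ty":-0.9,"tz":0,"ax":0,"ay":0,"az":0},
    {"tx":-0.7,"ty":-0.9,"tz":0,"ax":0,"ay":0,"az":0},
  ],
)

```text
time: 3.6
ee_pos: [0.4839, -0.16, 0.2221]
ee_rot: [-0.0, 0.125, 0.992, -0.0]
wrist_force: [0.2, 1.4, 0.1]
gripper_width: 0.0855
finger_force: 0.0
```

Call:
move_arm(
  plan=[
    {"tx":-0.3,"ty":-0.4,"tz":0,"ax":0,"ay":0,"az":-0.1},
    {"tx":-0.7,"ty":-0.9,"tz":-0.2,"ax":0,"ay":0,"az":-0.18},
    {"tx":-0.7,"ty":-0.9,"tz":-0.2,"ax":0,"ay":0,"az":-0.18},
    {"tx":-0.7,"ty":-0.9,"tz":-0.2,"ax":0,"ay":0,"az":-0.18},
    {"tx":-0.7,"ty":-0.9,"tz":-0.2,"ax":0,"ay":0,"az":-0.18},
  ],
)

```text
time: 4.1
ee_pos: [0.4175, -0.2478, 0.2019]
ee_rot: [0.001, 0.17, 0.985, 0.0]
wrist_force: [-0.4, 1.0, 0.1]
gripper_width: 0.0854
finger_force: 0.0
```

Run:
```python
from h import *
s=observe();c,r,o=pose("wrist",s);np.savez("w4.npz",r=r,o=o)
print(s['time'],s['ee_pos'],s['ee_rot'],s['joint_pos'])
im=read_camera("wrist")[:,:,::-1];cv2.imwrite("pics/w4.png",im)
P=(c,r,o);p=proj(P,[.435,-.25,.03])[0].astype(int);x0,y0=np.clip(p-[80,65],0,[352,254]);print(p,x0,y0)
cv2.imwrite("pics/w4c.png",cv2.resize(im[y0:y0+130,x0:x0+160],None,fx=4,fy=4,interpolation=cv2.INTER_CUBIC))
# camera head via top+scene
T,S=pose("top"),pose("scene")
f=lambda a,b:tri([T,S],[np.array(a)/3.8+[140,130]-.37,np.array(b)/3.7+[155,145]-.37])
l=f((319,273),(337,161));k1=f((348,238),(386,196));k2=f((274,306),(312,153));print(l,k1,k2,l-(k1+k2)/2)
```

```text
4.1 [ 0.4175 -0.2478  0.2019] [0.0006 0.1703 0.9854 0.0003] [-0.5362  0.1134 -0.3661  1.0903  0.0009 -0.1939]
[255 183] 175 118
[ 0.5963 -0.0001  0.1073] [ 0.6228 -0.0333  0.0761] [0.5948 0.0387 0.0913] [-0.0125 -0.0028  0.0236]
```

View pics/w4c.png

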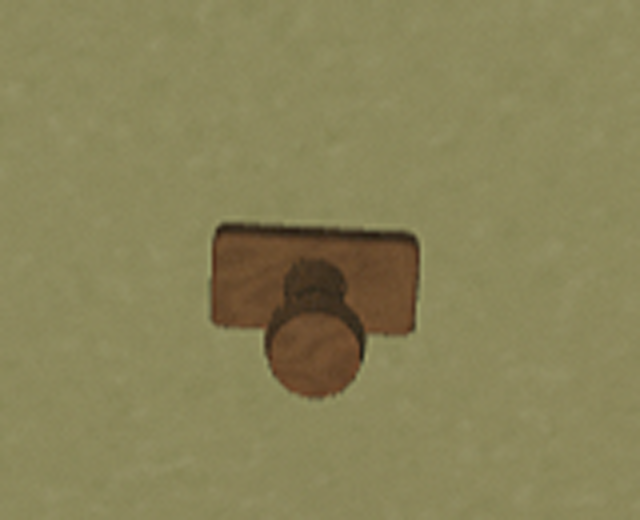

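The close view shows the stamp upright: top of the foot with corners (213,236), (418,243), (414,334), (211,326), handle top at (314,354).

Run:
```python
from h import *
P=wp(4);f=lambda a,z:plane(P,np.array(a)/4+[175,118]-.37,z)
c=f([(213,236),(418,243),(414,334),(211,326)],.016);print(c,c.mean(0),"top",f([(314,354)],.073))
d=(c[1]+c[2]-c[0]-c[3]);print(np.degrees(np.arctan2(d[1],d[0])),np.linalg.norm(d)/2,np.linalg.norm(c[0]+c[1]-c[2]-c[3])/2)
s=observe();y=Rq(s['ee_rot']).as_matrix()[:,1];print(y,np.degrees(np.arctan2(y[1],y[0])))
```

```text
[[ 0.4208 -0.2773  0.016 ]
 [ 0.4417 -0.2247  0.016 ]
 [ 0.4668 -0.2341  0.016 ]
 [ 0.4452 -0.2873  0.016 ]] [ 0.4436 -0.2558  0.016 ] top [[ 0.4422 -0.2556  0.073 ]]
68.14508785016649 0.05704608986596401 0.026587734837879313
[0.3346 0.9424 0.0005] 70.45116723637491
```

Call:
move_arm(
  plan=[
    {"tx":0.25,"ty":-0.08,"tz":-0.3,"ax":0,"ay":0,"az":-0.08},
    {"tx":0.25,"ty":-0.08,"tz":-0.6,"ax":0,"ay":0,"az":-0.08},
    {"tx":0.25,"ty":-0.08,"tz":-0.9,"ax":0,"ay":0,"az":-0.08},
    {"tx":0.25,"ty":-0.08,"tz":-0.9,"ax":0,"ay":0,"az":-0.08},
  ],
)

```text
time: 4.55
ee_pos: [0.4406, -0.2536, 0.1081]
ee_rot: [-0.003, 0.19, 0.982, 0.001]
wrist_force: [-0.8, -0.0, -0.1]
gripper_width: 0.0853
finger_force: 0.0
```

Call:
move_arm(
  plan=[
    {"tx":0,"ty":0,"tz":-0.3,"ax":0,"ay":0,"az":0},
    {"tx":0,"ty":0,"tz":-0.6,"ax":0,"ay":0,"az":0},
    {"tx":0,"ty":0,"tz":-0.8,"ax":0,"ay":0,"az":0},
    {"tx":0,"ty":0,"tz":-0.8,"ax":0,"ay":0,"az":0},
    {"tx":0,"ty":0,"tz":-0.8,"ax":0,"ay":0,"az":0},
  ],
)

```text
time: 5.05
ee_pos: [0.4433, -0.2562, 0.0328]
ee_rot: [0.001, 0.19, 0.982, -0.0]
wrist_force: [-0.7, 0.6, 0.6]
gripper_width: 0.0849
finger_force: 0.0
```

Call:
move_arm(
  plan=[
    {"tx":0,"ty":0,"tz":0,"ax":0,"ay":0,"az":0},
    {"tx":0,"ty":0,"tz":0,"ax":0,"ay":0,"az":0},
    {"tx":0,"ty":0,"tz":0,"ax":0,"ay":0,"az":0},
    {"tx":0,"ty":0,"tz":0,"ax":0,"ay":0,"az":0},
    {"tx":0,"ty":0,"tz":0,"ax":0,"ay":0,"az":0},
    {"tx":0,"ty":0,"tz":0,"ax":0,"ay":0,"az":0},
    {"tx":0,"ty":0,"tz":0,"ax":0,"ay":0,"az":0},
    {"tx":0,"ty":0,"tz":0,"ax":0,"ay":0,"az":0},
  ],
  gripper=0,
  grip_force=70,
)

```text
time: 5.85
ee_pos: [0.4427, -0.2564, 0.0319]
ee_rot: [0.001, 0.191, 0.982, 0.0]
wrist_force: [-1.2, 1.2, 5.4]
gripper_width: 0.0219
finger_force: 68.2
```

Call:
move_arm(
  plan=[
    {"tx":0,"ty":0,"tz":0.2,"ax":0,"ay":0,"az":0},
    {"tx":0,"ty":0,"tz":0.5,"ax":0,"ay":0,"az":0},
    {"tx":0,"ty":0.1,"tz":0.8,"ax":0,"ay":0,"az":0},
    {"tx":0,"ty":0.4,"tz":1,"ax":0,"ay":0,"az":0},
    {"tx":0,"ty":0.8,"tz":1,"ax":0,"ay":0,"az":0.1},
    {"tx":0,"ty":1,"tz":1,"ax":0,"ay":0,"az":0.2},
  ],
)

```text
time: 6.45
ee_pos: [0.442, -0.1545, 0.1319]
ee_rot: [0.0, 0.138, 0.99, 0.0]
wrist_force: [-0.1, -0.1, -0.8]
gripper_width: 0.022
finger_force: 68.7
```

Call:
move_arm(
  plan=[
    {"tx":0,"ty":0.4,"tz":0,"ax":0,"ay":0,"az":0.2},
    {"tx":0,"ty":0.8,"tz":0,"ax":0,"ay":0,"az":0.3},
    {"tx":0,"ty":1,"tz":0,"ax":0,"ay":0,"az":0.4},
  ],
)

```text
time: 6.75
ee_pos: [0.4414, -0.054, 0.1311]
ee_rot: [-0.0, 0.033, 0.999, 0.0]
wrist_force: [-0.2, -0.9, -1.1]
gripper_width: 0.0223
finger_force: 68.7
```

Call:
move_arm(
  plan=[
    {"tx":0,"ty":0.4,"tz":0,"ax":0,"ay":0,"az":0.2},
    {"tx":0,"ty":0.8,"tz":0,"ax":0,"ay":0,"az":0.3},
    {"tx":0,"ty":1,"tz":0,"ax":0,"ay":0,"az":0.4},
  ],
)

```text
time: 7.05
ee_pos: [0.4417, 0.046, 0.1312]
ee_rot: [-0.0, -0.072, 0.997, 0.0]
wrist_force: [-0.0, 0.1, -0.8]
gripper_width: 0.0222
finger_force: 68.8
```

Call:
move_arm(
  plan=[
    {"tx":0,"ty":0.4,"tz":0,"ax":0,"ay":0,"az":0.09},
    {"tx":0,"ty":0.8,"tz":0,"ax":0,"ay":0,"az":0.09},
    {"tx":0,"ty":1,"tz":0,"ax":0,"ay":0,"az":0.09},
    {"tx":0,"ty":1,"tz":0,"ax":0,"ay":0,"az":0.09},
    {"tx":0,"ty":1,"tz":0,"ax":0,"ay":0,"az":0.09},
  ],
)

```text
time: 7.55
ee_pos: [0.4418, 0.1435, 0.131]
ee_rot: [-0.0, -0.094, 0.996, -0.0]
wrist_force: [-0.4, -0.4, -0.6]
gripper_width: 0.0222
finger_force: 68.8
```

Run:
```python
from h import *
s=observe();c,r,o=pose("wrist",s);np.savez("w5.npz",r=r,o=o)
y=Rq(s['ee_rot']).as_matrix();print(s['time'],s['ee_pos'],y[:,2],np.degrees(np.arctan2(y[1,1],y[0,1])),s['wrist_force'])
im=read_camera("wrist")[:,:,::-1];cv2.imwrite("pics/w5.png",im)
cv2.imwrite("pics/w5b.png",cv2.resize(im,(800,600),interpolation=cv2.INTER_CUBIC))
```

```text
7.55 [0.4418 0.1435 0.131 ] [-0.0006 -0.0008 -1.    ] 100.76395789033712 [-0.371  -0.4136 -0.5944]
```

View pics/w5b.png

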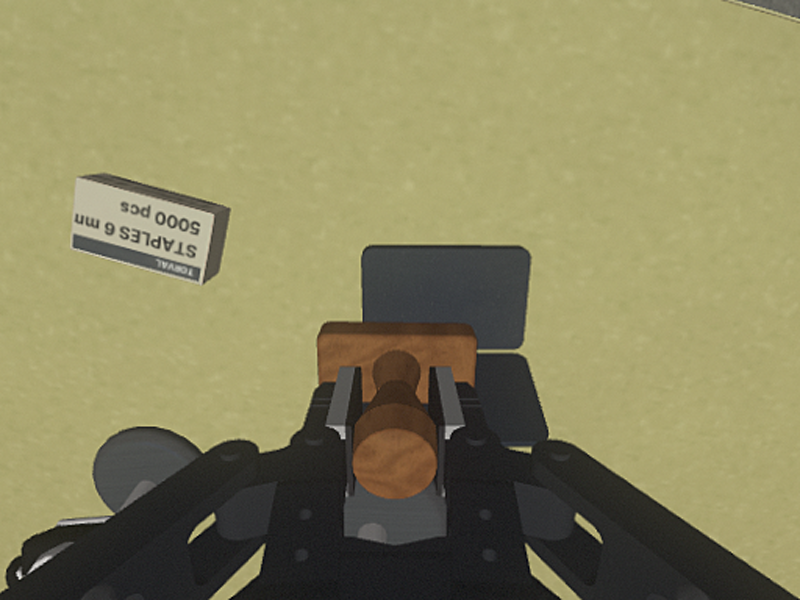

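The held stamp is level with its foot's rear top edge from (319,336) to (476,336). The pad's corners are at (362,245), (530,246) and (526,349), so the edges look parallel.

Run:
```python
from h import *
P=wp(5);f=lambda a,z:plane(P,np.array(a)*.64-.18,z)
c=f([(362,245),(530,246),(526,349)],.01);print(c,"pad ctr",(c[0]+c[2])/2,np.linalg.norm(c[0]-c[1]),np.linalg.norm(c[2]-c[1]))
a=lambda d:np.degrees(np.arctan2(d[1],d[0]));print(a(c[1]-c[0]))
e=f([(319,336),(476,336)],.1155);d=e[1]-e[0];n=np.array([d[1],-d[0]])/np.linalg.norm(d[:2])
print("stamp",e,a(d),np.linalg.norm(d),"ctr",e.mean(0)[:2]+n*.014)
# from all surface px visible: refit from w1 minAreaRect = .4449 .1728 10.69
```

```text
[[0.4223 0.121  0.01  ]
 [0.4052 0.213  0.01  ]
 [0.4662 0.2277 0.01  ]] pad ctr [0.4442 0.1743 0.01  ] 0.09360279804386776 0.06266949577431397
100.50051093019998
stamp [[0.4343 0.1145 0.1155]
 [0.4239 0.1691 0.1155]] 100.78012919326133 0.05558127537501835 ctr [0.4428 0.1444]
```

Call:
move_arm(
  plan=[
    {"tx":0.02,"ty":0.3,"tz":0,"ax":0,"ay":0,"az":0},
    {"tx":0.02,"ty":0.3,"tz":0,"ax":0,"ay":0,"az":0},
    {"tx":0.02,"ty":0.3,"tz":-0.3,"ax":0,"ay":0,"az":0},
    {"tx":0.02,"ty":0.3,"tz":-0.6,"ax":0,"ay":0,"az":0},
    {"tx":0.02,"ty":0.3,"tz":-0.8,"ax":0,"ay":0,"az":0},
    {"tx":0.02,"ty":0.3,"tz":-0.84,"ax":0,"ay":0,"az":0},
    {"tx":0.02,"ty":0.3,"tz":-0.84,"ax":0,"ay":0,"az":0},
  ],
  grip_force=90,
)

```text
time: 8.3
ee_pos: [0.4437, 0.1724, 0.047]
ee_rot: [-0.001, -0.093, 0.996, -0.0]
wrist_force: [0.6, -0.5, -0.2]
gripper_width: 0.0219
finger_force: 88.0
```

Call:
move_arm(
  plan=[
    {"tx":0,"ty":0,"tz":-0.03,"ax":0,"ay":0,"az":0},
    {"tx":0,"ty":0,"tz":-0.05,"ax":0,"ay":0,"az":0},
    {"tx":0,"ty":0,"tz":-0.06,"ax":0,"ay":0,"az":0},
    {"tx":0,"ty":0,"tz":-0.06,"ax":0,"ay":0,"az":0},
  ],
)

```text
time: 8.7
ee_pos: [0.4448, 0.1739, 0.042]
ee_rot: [0.001, -0.093, 0.996, 0.0]
wrist_force: [1.1, -0.3, 2.8]
gripper_width: 0.0221
finger_force: 88.2
```

Contact has begun, so I'll increase the press in small steps.

Call:
move_arm(
  plan=[
    {"tx":0,"ty":0,"tz":-0.01,"ax":0,"ay":0,"az":0},
    {"tx":0,"ty":0,"tz":-0.02,"ax":0,"ay":0,"az":0},
    {"tx":0,"ty":0,"tz":-0.02,"ax":0,"ay":0,"az":0},
  ],
)

```text
time: 9.0
ee_pos: [0.4454, 0.1744, 0.0417]
ee_rot: [0.001, -0.093, 0.996, 0.001]
wrist_force: [-5.1, -1.1, 22.7]
gripper_width: 0.0218
finger_force: 90.0
```

Call:
move_arm(
  plan=[
    {"tx":0,"ty":0,"tz":-0.01,"ax":0,"ay":0,"az":0},
    {"tx":0,"ty":0,"tz":-0.01,"ax":0,"ay":0,"az":0},
    {"tx":0,"ty":0,"tz":-0.01,"ax":0,"ay":0,"az":0},
    {"tx":0,"ty":0,"tz":-0.01,"ax":0,"ay":0,"az":0},
    {"tx":0,"ty":0,"tz":-0.01,"ax":0,"ay":0,"az":0},
  ],
)

```text
time: 9.5
ee_pos: [0.4457, 0.1745, 0.0417]
ee_rot: [0.002, -0.093, 0.996, 0.001]
wrist_force: [-8.0, -1.6, 32.2]
gripper_width: 0.0221
finger_force: 91.0
```

Call:
move_arm(
  plan=[
    {"tx":0,"ty":0,"tz":0.1,"ax":0,"ay":0,"az":0},
    {"tx":0,"ty":0,"tz":0.4,"ax":0,"ay":0,"az":0},
    {"tx":0,"ty":0,"tz":0.8,"ax":0,"ay":0,"az":0},
    {"tx":0,"ty":0,"tz":1,"ax":0,"ay":0,"az":0},
    {"tx":0,"ty":0,"tz":1,"ax":0,"ay":0,"az":0},
  ],
)

```text
time: 10.0
ee_pos: [0.4465, 0.1746, 0.1416]
ee_rot: [0.003, -0.093, 0.996, 0.001]
wrist_force: [0.3, 0.6, -0.6]
gripper_width: 0.0216
finger_force: 89.0
```

Call:
move_arm(
  plan=[
    {"tx":0,"ty":0,"tz":0.4,"ax":0,"ay":0,"az":0},
    {"tx":0,"ty":0,"tz":0.8,"ax":0,"ay":0,"az":0},
    {"tx":0,"ty":0,"tz":1,"ax":0,"ay":0,"az":0},
    {"tx":0,"ty":0,"tz":1,"ax":0,"ay":0,"az":0},
  ],
)

```text
time: 10.4
ee_pos: [0.4456, 0.1743, 0.2404]
ee_rot: [0.002, -0.093, 0.996, 0.001]
wrist_force: [0.1, 0.8, -0.2]
gripper_width: 0.0218
finger_force: 89.0
```

Run:
```python
from h import *
s=observe();M=Rq(s['ee_rot']).as_matrix()
np.savez("w6.npz",**dict(zip("ro",pose("wrist",s)[1:])))
cv2.imwrite("pics/w6.png",read_camera("wrist")[:,:,::-1])
# target
y=np.array([.311,-.9504,0]);y=y/np.linalg.norm(y);t=.478
h=np.cross(y,[0,0,1.]);h*=-np.sign(h[0])*1.0;z=h*np.sin(t)+np.array([0,0,np.cos(t)])
o=np.array([.611,.0075,.078]);vp=o+.151*z;tcp=vp+.0315*z
ty=-y;tz=-z;tx=np.cross(ty,tz);Tm=np.c_[tx,ty,tz]
rv=(R.from_matrix(Tm)*R.from_matrix(M).inv()).as_rotvec()
print(s['time'],s['ee_pos'],"vp",vp,"tcp",tcp,"shift/0.1",(tcp-s['ee_pos'])/.1,"turn/30deg",rv/np.radians(30),z)
```

```text
10.4 [0.4456 0.1743 0.2404] vp [ 0.545  -0.0141  0.2121] tcp [ 0.5312 -0.0186  0.24  ] shift/0.1 [ 0.8557 -1.9292 -0.0035] turn/30deg [ 0.2241 -0.8775  0.2419] [-0.4372 -0.1431  0.8879]
```

Call:
move_arm(
  plan=[
    {"tx":0.2,"ty":-0.4,"tz":0.1,"ax":0.05,"ay":-0.2,"az":0.05},
    {"tx":0.4,"ty":-0.8,"tz":0.2,"ax":0.1,"ay":-0.4,"az":0.11},
    {"tx":0.45,"ty":-1,"tz":0.2,"ax":0.112,"ay":-0.44,"az":0.121},
    {"tx":0.45,"ty":-1,"tz":0.2,"ax":0.112,"ay":-0.44,"az":0.121},
    {"tx":0.45,"ty":-1,"tz":0.2,"ax":0.112,"ay":-0.44,"az":0.121},
  ],
)

```text
time: 10.95
ee_pos: [0.488, 0.0734, 0.2564]
ee_rot: [0.116, -0.123, 0.985, 0.019]
wrist_force: [0.5, -0.4, 0.1]
gripper_width: 0.0217
finger_force: 89.0
```

Call:
move_arm(
  plan=[
    {"tx":0.1,"ty":-0.3,"tz":0,"ax":0.05,"ay":-0.2,"az":0.05},
    {"tx":0.25,"ty":-0.6,"tz":0,"ax":0.1,"ay":-0.4,"az":0.11},
    {"tx":0.41,"ty":-0.93,"tz":-0.1,"ax":0.112,"ay":-0.438,"az":0.121},
    {"tx":0.41,"ty":-0.93,"tz":-0.2,"ax":0.112,"ay":-0.438,"az":0.121},
    {"tx":0.41,"ty":-0.93,"tz":-0.2,"ax":0.112,"ay":-0.438,"az":0.121},
    {"tx":0.41,"ty":-0.93,"tz":-0.2,"ax":0.112,"ay":-0.438,"az":0.121},
    {"tx":0.41,"ty":-0.93,"tz":-0.2,"ax":0.112,"ay":-0.438,"az":0.121},
  ],
)

```text
time: 11.65
ee_pos: [0.5304, -0.0178, 0.2385]
ee_rot: [0.232, -0.154, 0.96, 0.037]
wrist_force: [-0.4, -0.2, 0.2]
gripper_width: 0.0215
finger_force: 89.0
```

Run:
```python
from h import *
s=observe();M=Rq(s['ee_rot']).as_matrix()
print(s['time'],s['ee_pos'],M[:,2],M[:,1],s['joint_pos'],abs(s['qvel']).max())
c,r,o=pose("wrist",s);np.savez("w7.npz",r=r,o=o)
w=read_camera("wrist")[:,:,::-1];sc=read_camera("scene")[:,:,::-1];tp=read_camera("top")[:,:,::-1]
for n,i in(("w7",w),("scene7",sc),("top7",tp)):cv2.imwrite(f"pics/{n}.png",i)
S=pose("scene");p=proj(S,[.57,0,.15])[0].astype(int);print(p)
a=cv2.resize(sc[p[1]-50:p[1]+50,p[0]-45:p[0]+45],None,fx=4.4,fy=4.4,interpolation=cv2.INTER_CUBIC)
a=cv2.convertScaleAbs(a,alpha=1.6)
b=cv2.resize(w[90:384,130:400],None,fx=440/294,fy=440/294,interpolation=cv2.INTER_CUBIC)
cv2.imwrite("pics/v7.png",np.hstack([a,b]))
```

```text
11.65 [ 0.5304 -0.0178  0.2385] [ 0.4335  0.1426 -0.8898] [-0.3128  0.9498 -0.0002] [-0.1663 -0.1657 -0.6638  0.6465  0.214  -0.4381] 0.007749444732704892
[239 180]
```

View pics/v7.png

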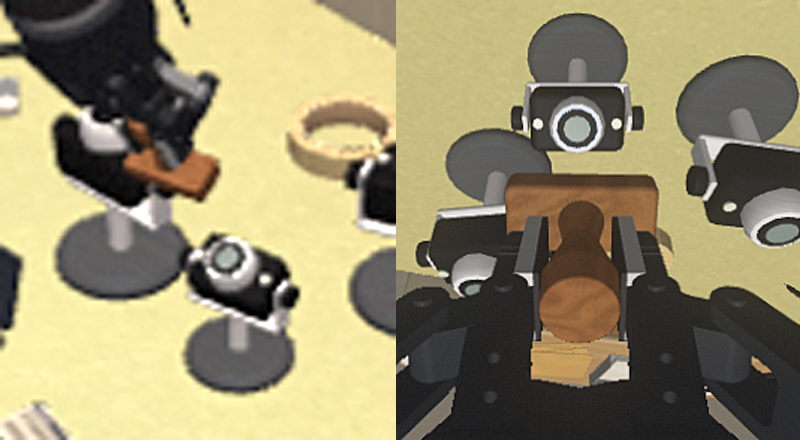

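The target camera appears straight ahead with its axle parallel to the stamp: knobs at (521,118) and (635,118), lens at (577,127). I'll refine with a least-squares fit of these points over the three wrist views and check the stamp's seat in the hand.

```bash
cat > fit.py <<'E'
from h import *
from scipy.optimize import least_squares
q={2:(wp(2),[186,152],3,dict(l=(192,322),a=(115,368),b=(321,252),s=(135,355),t=(273,279))),
   3:(wp(3),[159,55],3,dict(l=(186,310),a=(110,399),b=(336,258),s=(129,367),t=(279,273))),
   7:(wp(7),[130,90],440/294,dict(l=(181,127),a=(121,118),b=(239,118),s=(142,125),t=(222,123)))}
def axes(yaw,t):
    y=np.array([np.sin(yaw),-np.cos(yaw),0]);h=np.array([-np.cos(yaw),-np.sin(yaw),0]);z=h*np.sin(t)+np.array([0,0,np.cos(t)]);return y,z
def res(p,full=False):
    o=p[:3];y,z=axes(p[3],p[4]);k,sc=p[5:7]
    X=dict(l=o+.031*z,a=o+k*y,b=o-k*y,s=o+.016*z+sc*y,t=o+.016*z-sc*y)
    r=[(proj(P,X[n])[0]-(np.array(v)/f+off-.5+.5/f))*(1 if n!='a' and n!='b' else .7) for P,off,f,d in q.values() for n,v in d.items()]
    return np.ravel(r)
if __name__=="__main__":
    s=least_squares(res,[.611,.0075,.078,.31,.478,.043,.026],loss="soft_l1");print(s.x,"\n",s.fun.reshape(3,-1))
    J=s.jac;print("sd/px",np.sqrt(np.diag(np.linalg.inv(J.T@J))))
    ee=observe();M=Rq(ee['ee_rot']).as_matrix();P=wp(7);y,z=axes(*s.x[3:5])
    vp=s.x[:3]+.151*z;print("vp",vp,"face now",ee['ee_pos']+M[:,2]*.0315,"z",z,"toolz",-M[:,2],"y",y)
    # stamp foot top face rear edge, plane 15.5 mm ahead of TCP along tool z
    n=M[:,2]
    for N,px in((7,np.array([(110,184),(261,184)])/(440/294)+[130,90]-.17),(5,np.array([(319,336),(476,336)])*.64-.18)):
        Pn=wp(N);H=np.linalg.inv(np.array(calibration("wrist")['hand_eye']));o,d=ray((Pn[0],np.linalg.inv(H)[:3,:3],np.linalg.inv(H)[:3,3]),px)
        print(N,"tool frame",(o+d*((.0155-o[2])/d[:,2:])).tolist())
E
python3 fit.py
```

```text
[0.6118 0.0068 0.0781 0.3192 0.4983 0.0427 0.0272] 
 [[-0.2299 -0.1201 -0.3333  0.2126 -0.0525  0.2954  0.1067 -0.0401  0.1015
  -0.3798]
 [-0.0472 -0.0661  0.2227  0.0518 -0.1092  0.0559  0.2427  0.0092  0.2806
  -0.3042]
 [-0.1055  1.0591  0.4218  0.1002  0.6256  0.0692 -0.3383 -1.119  -1.0217
   0.1884]]
sd/px [0.0007 0.0003 0.0011 0.0115 0.0285 0.0007 0.0005]
vp [ 0.5433 -0.0158  0.2107] face now [ 0.5442 -0.0138  0.2108] z [-0.4538 -0.15    0.8784] toolz [-0.4344 -0.142   0.8894] y [ 0.3138 -0.9495  0.    ]
7 tool frame [[0.014415737377565907, -0.027439271036142913, 0.015499999999999986], [0.014417095927367826, 0.02817951280720279, 0.015499999999999986]]
5 tool frame [[0.013174098907238238, -0.027142037706523174, 0.015499999999999986], [0.013174502931517576, 0.028375981599540013, 0.015499999999999986]]
```

The fit agrees with the held pose to about 2 mm and 0.02 rad. One small correction, then hold.

Call:
move_arm(
  plan=[
    {"tx":-0.006,"ty":-0.018,"tz":0,"ax":0.011,"ay":-0.03,"az":0},
    {"tx":-0.006,"ty":-0.018,"tz":0,"ax":0.011,"ay":-0.03,"az":0},
    {"tx":-0.006,"ty":-0.018,"tz":0,"ax":0.011,"ay":-0.03,"az":0},
    {"tx":-0.006,"ty":-0.018,"tz":0,"ax":0.011,"ay":-0.03,"az":0},
    {"tx":-0.006,"ty":-0.018,"tz":0,"ax":0.011,"ay":-0.03,"az":0},
    {"tx":-0.006,"ty":-0.018,"tz":0,"ax":0.011,"ay":-0.03,"az":0},
    {"tx":-0.006,"ty":-0.018,"tz":0,"ax":0.011,"ay":-0.03,"az":0},
    {"tx":-0.006,"ty":-0.018,"tz":0,"ax":0.011,"ay":-0.03,"az":0},
  ],
)

```text
time: 12.6
ee_pos: [0.5296, -0.0212, 0.2383]
ee_rot: [0.24, -0.152, 0.958, 0.038]
wrist_force: [0.1, 0.1, -0.4]
gripper_width: 0.0218
finger_force: 89.0
```

Run:
```python
from h import *
s=observe();M=Rq(s['ee_rot']).as_matrix();print(s['time'],s['ee_pos']+.0315*M[:,2],-M[:,2],abs(s['qvel']).max(),s['gripper_width'])
print(close_job())
```

```text
12.6 [ 0.5437 -0.0166  0.2105] [-0.448  -0.1463  0.882 ] 0.003067973818524034 0.021797509699063498
the job is handed in; nothing more can be done
None
```

I pressed the stamp flat on the middle of the ink pad at about 32 N, then handed the job in at 12.6 s with the arm holding it still; by my measurements the face is within about 1 mm and 0.01 rad of the view point, and no verdict came back.

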